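# Push the drip tray home in the juice press

### The job

Push the loose drip tray into the foot of the juice press: runners into the grooves through the open end between the two legs, then along the grooves, past the sprung catches, until its front bar is pressed up against the ends of both legs. Push it in firmly but do not ram it, keep it flat on the table, and leave it there with the press and the other things on the table undisturbed.

Things in the scene. Friction and masses are not known exactly. Their poses are not given: they have to be found in the camera images.
- press: Cast aluminium manual juice press, 510 mm tall, fast on the table: flat U-shaped foot with two parallel legs, rear column (x 98 to 150 mm), top arm with screw and black pressure knob. Origin: on the table under the strainer cup's axis; x from the open end towards the column, z up. Legs along x from x = -70 mm, 20 mm high, outer sides at |y| = 92, inner sides 67 mm; the table is the grooves' floor.
- mouth (a point): Middle of the open end of the foot, at press (-70, 0, 10) mm, axes as the press. Flared: the inner sides of the legs are at |y| = 75 mm at their ends and narrow to 67 mm at x = -48 mm.
- lip_a (a point): Front end of the lip over the groove of the leg on the press's +y side, at press (-38, 60, 13) mm; the same at y -60. From there inwards the lips reach in to |y| = 60 mm, underside 13 mm above the table, so the tray cannot be set in from above.
- cup (a point): Centre of the underside of the steel strainer cup, at press (0, 0, 190) mm: 130 mm across, up to 250 mm high, its spout down to 170 mm. It overhangs the foot: a tool held upright behind the front bar of a tray nearly home can bump into it, one leant back 20 to 40 degrees, away from the press, clears it.
- tray: Low aluminium drip tray with a steel grate, loose on the table before the open end, front bar away from the press, up to 20 degrees askew. 150 mm long, 26 mm high, 0.4 to 0.8 kg, nothing on it to pinch: push it. Origin: underside; x from front bar to leading end, z up. Tub y +-54 mm. When home its origin and axes coincide with the press's and the front bar's back touches both leg ends, which stop it dead.
- front_bar (a point): Middle of the front face of the tray's front bar, the face to push, at tray (-80, 0, 14) mm, axes as the tray. The bar: tray x -80 to -70 mm, y +-84 mm, 28 mm high.
- runner_a (a point): Middle of the outer side of the tray's +y runner, at tray (0, 65, 5) mm; the other runner is at y -65. Runners: 10 mm high, x -70 to 70 mm, 2 mm play each side in the grooves, rounded leading corners, a notch for the catch at x 40 to 59 mm.
- catch_a (a joint): Sprung roller catch in the groove on the press's +y side, 4.5 mm proud; 0 = out, about 0.0025 m = pressed back. Both resist from 23 mm short of home, are passed at 14 mm, and together take 7 to 14 N of push on top of the tray's friction on the table (2 to 4 N). Then they snap into the notches and the last 5 mm to the stop are free.
- catch_b (a joint): The same catch in the groove on the press's -y side.
- pitcher: Glass pitcher, 110 mm across, 165 mm tall, handle on one side; origin under its centre. Bystander.
- saucer: White ceramic saucer, 144 mm across, 20 mm high; origin under its centre. Bystander.
- silicone_lid: Grey silicone lid with a knob, 110 mm across, 28 mm high; origin under its centre. Bystander.
- reamer: Small wooden reamer lying down, 150 mm long along its x, 38 mm thick; origin on the table under its middle. Bystander.
- tumbler: Glass tumbler, 68 mm across, 88 mm tall; origin under its centre. Bystander.
- sugar_jar: Glass sugar jar with a steel cap, 72 mm across, 105 mm tall; origin under its centre. Bystander.
- spoon: Steel spoon lying down, 150 mm long along its x; origin on the table under its middle. Bystander.

How it is judged:
By the outcome, as a careful person would: the job done as asked, in the order asked, and still so for the second after the job is handed in, with the robot touching nothing.
It also fails if it takes over 67 s, if anything falls off the work surface, if the arm or the gripper's body presses on something with over 40 N, if the wrist force passes 120 N, or if a joint passes its speed limit or range.

### The arm

A 6-joint arm with a two-finger parallel gripper is mounted at the origin on the work surface. World frame = base frame: x ahead of the robot, y to its left, z up, the work surface at z = 0. Lengths are in mm, angles in rad, forces in N, time in s.
With the tool pointing down it reaches from about 400 to 825 mm from the base axis. Payload 7 kg.
Tool frame: the origin (TCP) lies at the very end of the fingers, on their centre line; the grasp point (between the pads) lies 19 mm behind it; z points along the fingers, y is the line along which they close (so a half turn about z gives the same grasp; the last joint's range is limited). The gripper opens to 85 mm and grips with 20 to 120 N. Pads are 22 mm wide; open, the fingers measure 114 mm over their backs; the gripper's body (76 mm by 85 mm) begins 54 mm behind the grasp point. The pads swing forward as they close: fully open they stand 13 mm farther back than shut.
Start: joints at [1.617, 0.359, 0.012, 0, -1.224, -0.288], TCP at [161.64, 655.338, 231.302] pointing down, gripper open.
Joint ranges: [-3.07, 3.07], [-1.43, 2.12], [-1.02, 1.25], [-3.03, 1.67], [-3.05, -0], [-3.03, 3.03]. Speed limits (rad/s): [2.39, 2.39, 3.01, 3.14, 3.14, 3.14].

### API

Orientations are given as a unit quaternion [x, y, z, w].
In Python, from bench import env gives the robot as it stands. The module is installed in compiled form; this text tells all that it offers.
- The arm moves only by the tool servo_tool, never from a script. Its arguments are lists of equal length, an entry for each row: "linear": the shift along the tool's x, y, z in m, a list of three; "twist": the turn, a rotation vector about the tool's x, y, z in rad, a list of three; "claw": the closure, from -1 (fully open) to 1 (shut). In form: {"linear": [[x, y, z], ...], "twist": [[rx, ry, rz], ...], "claw": [claw, ...]}. A call has 1 to 12 rows; each row shifts and turns the commanded pose from where the row before left it, along the tool's axes as they then stand; what a row does not reach is not made up. A row lasts 1/8 s, in which the tool goes at most 62.5 mm and 10.7 degrees, less where a joint would pass 70% of its speed; a pose out of reach is approached as far as the arm can. A call is refused whole if a number of a shift passes 0.0625 or a number of a turn 0.188, either way. A call with a gripper value outside its range is refused whole. The fingers move at their own pace and stop on an object; the grip force is fixed at half the most. Time passes only in rows, so rows that do not move let the fingers close. It gives the time, the measured TCP pose, the force, the opening and the grip force at its end, in the units of the state.
- env.get_state(): the state, without advancing time (a new reading comes with each control period).
- env.get_image(name): name is "scene" or "top" or "wrist"; returns the picture (384x512x3 uint8, blue, green, red); there is no depth.
- env.camera_info(name): a dict with "fx", "fy", "cx", "cy" (pixels), "dist" ([k1, k2, p1, p2, k3] as OpenCV has them; the pictures are not rectified), "rvec" (rotation vector, rad) and "tvec" (3), from world to camera coordinates, as OpenCV has them. Camera axes: x right, y down, z forward; pixel columns grow to the right and rows downward; lengths in mm; the calibration is good to about 2 mm. A picture is of the moment at which its call begins: read the wrist's pose just before it. camera_info takes no time and is no camera call; for the wrist camera it gives the pose at the moment of the call.
- env.job_done(): hands the job in; it is judged then, once.
The state is a dict: "t": time; "qpos": joint angles; "qd": joint speeds; "tau": joint torques, N m; "position": TCP position; "eef_rot": TCP orientation; "contact_force": force on the tool from outside, world axes, zero at the start; "moment": the same for the moment, N m; "gripper_width": finger opening in mm; "grip_force": force on a finger pad.
Only numpy, scipy, OpenCV 4.12 (cv2) and the standard library are available. Lean on these libraries where they do the work, as an engineer would, in place of code of your own. Each camera call takes 0.05 s, during which the arm holds its last target. There are 200 camera calls.

## Working session

There is one attempt and no reset: what is moved stays moved. The work goes in short steps, Python scripts to look and compute and a tool call to move; the robot and the scene stay as the last step left them, time stands still between calls to the robot, and variables do not carry over. Pictures are saved under pics/ and viewed, at most 10 in all, crops included, and the job is handed in when it is done.

Besides the shell and the picture viewer there is one more tool, called after ">>>" by a JSON object that holds its "op" and its "data", one argument or row to a line. servo_tool: Moves the arm, as the interface text tells. Its arguments: {"type":"object","properties":{"linear":{"type":"array"},"twist":{"type":"array"},"claw":{"type":"array"}},"required":["linear","twist","claw"]}

```bash
mkdir -p pics; cat > h.py <<'E'
import numpy as np, cv2
from bench import env
def ray(ci,uv):
    K=np.array([[ci['fx'],0,ci['cx']],[0,ci['fy'],ci['cy']],[0,0,1.]])
    n=cv2.undistortPoints(np.array(uv,float).reshape(-1,1,2),K,np.array(ci['dist'],float)).reshape(-1,2)
    R=cv2.Rodrigues(np.array(ci['rvec'],float))[0]; t=np.array(ci['tvec'],float).ravel()
    return -R.T@t, np.c_[n,np.ones(len(n))]@R
def onplane(ci,uv,z):
    c,d=ray(ci,uv); return c+d*((z-c[2])/d[:,2])[:,None]
def proj(ci,P):
    K=np.array([[ci['fx'],0,ci['cx']],[0,ci['fy'],ci['cy']],[0,0,1.]])
    return cv2.projectPoints(np.array(P,float).reshape(-1,1,3),np.array(ci['rvec'],float),np.array(ci['tvec'],float),K,np.array(ci['dist'],float))[0].reshape(-1,2)
E
python3 - <<'E'
from h import *
for n in ('scene','top'):
    im=env.get_image(n); cv2.imwrite(f'pics/{n}0.png',im)
    cv2.imwrite(f'pics/{n}0b.png',cv2.resize(im,(800,600),interpolation=cv2.INTER_CUBIC))
    ci=env.camera_info(n); print(n,ray(ci,[[256,192]]),ci['fx'])
s=env.get_state(); print(s['t'],s['position'],s['eef_rot'],s['contact_force'],s['gripper_width'])
E
```

```text
scene (array([1348.40769623,  172.01546115, 1082.69043638]), array([[-0.61681296, -0.15227176, -0.77252746]])) 427.58097442869496
top (array([ 369.4678053 ,   35.42743184, 1255.20044074]), array([[ 0.18175622, -0.03403145, -0.98278118]])) 368.59199216614036
0.1 [161.5051143  654.95807769 230.46887556] [ 9.92697384e-01 -1.20629008e-01 -3.03955221e-05  7.38776985e-04] [-0.06729428 -0.65886169 -0.13226506] 85.40718604876726
```

View pics/top0b.png

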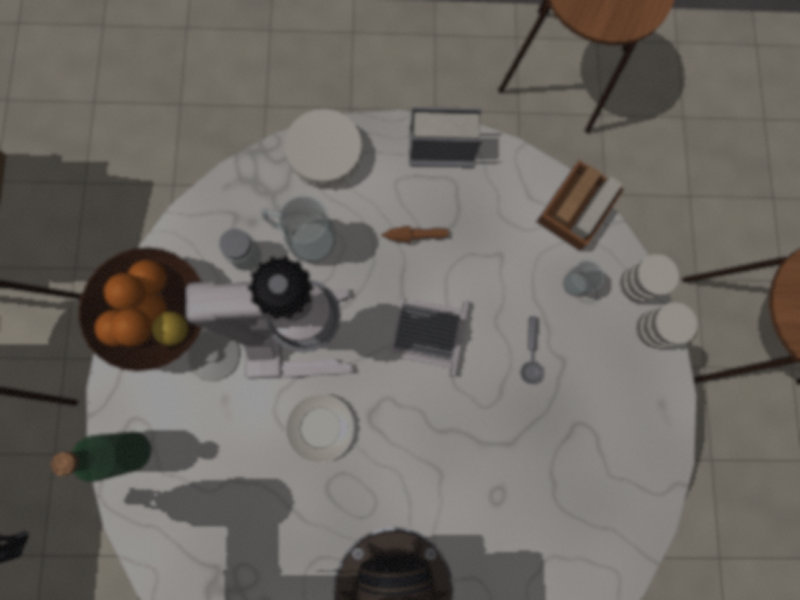

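View pics/scene0b.png

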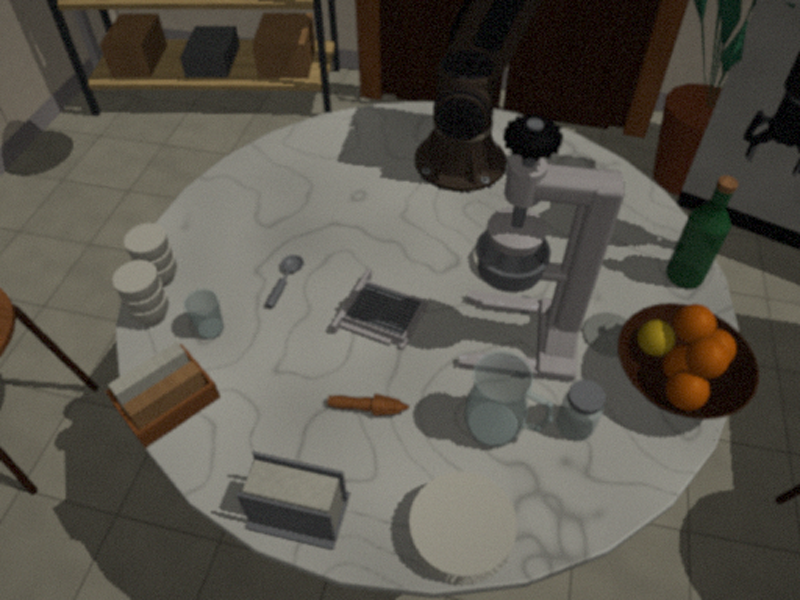

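The top view shows the press at left, its column at about (200,300) to (250,300) and its near leg ending at (355,368). The tray's front bar runs from (467,303) to (458,374), so the push goes towards image left. The scene view shows both leg ends, at (457,362) and (465,298). The tray's bar ends are at (363,277) and (337,328). Next I turn these into positions.

```bash
python3 - <<'E'
from h import *
k=.64
np.set_printoptions(precision=0,suppress=True)
T=env.camera_info('top');S=env.camera_info('scene')
def p(ci,z,**q):
    for n,uv in q.items(): print(n,onplane(ci,[np.array(uv)*k],z)[0])
print('top');p(T,20,nearleg_end_outer=(355,375),nearleg_end_in=(353,361),nearleg_rear=(246,376)); p(T,28,barA=(467,303),barB=(458,374))
p(T,510,knob=(282,287)); p(T,0,spoonT=(533,318),spoonB=(532,383),saucer=(322,428)); p(T,165,pit=(303,215)); p(T,19,ream=(417,234)); p(T,88,tumb=(590,275))
p(T,500,armend=(190,302))
print('scene');p(S,20,near=(465,298),nearo=(464,294),far=(457,362),farrear=(575,376)); p(S,28,barB=(363,275),barA=(337,328)); p(S,510,knob=(535,125)); p(S,0,farrear0=(574,378))
E
```

```text
top
nearleg_end_outer [434.  87.  20.]
nearleg_end_in [464.  92.  20.]
nearleg_rear [429. 317.  20.]
barA [ 592. -153.   28.]
barB [ 439. -132.   28.]
knob [522. 165. 510.]
spoonT [ 566. -304.    0.]
spoonB [ 423. -298.    0.]
saucer [322. 155.   0.]
pit [738. 191. 165.]
ream [749. -44.  19.]
tumb [ 646. -404.   88.]
armend [502. 286. 500.]
scene
near [464.  92.  20.]
nearo [454.  88.  20.]
far [624. 105.  20.]
farrear [605. 329.  20.]
barB [ 458. -128.   28.]
barA [ 604. -140.   28.]
knob [531. 172. 510.]
farrear0 [597. 330.   0.]
```

>>> {"op": "servo_tool", "data": {
  "linear": [
    [0,0.05,-0.02],
    [0,0.05,-0.02],
    [0,0.05,-0.02],
    [0,0.05,-0.02],
    [0,0.05,-0.02],
    [0,0,0]
  ],
  "twist": [
    [0,0,0],
    [0,0,0],
    [0,0,0],
    [0,0,0],
    [0,0,0],
    [0,0,0]
  ],
  "claw": [-1,-1,-1,-1,-1,-1]
}}

```text
t: 0.85
position: [101.5, 410.7, 333.8]
eef_rot: [0.993, -0.12, -0.001, -0.003]
contact_force: [0.1, 1.1, -0.4]
gripper_width: 85.0
grip_force: 0.0
```

>>> {"op": "servo_tool", "data": {
  "linear": [
    [0.061,0.0045,0],
    [0.061,0.0045,0],
    [0.061,0.0045,0],
    [0.061,0.0045,0],
    [0.061,0.0045,0],
    [0.061,0.0045,0],
    [0.061,0.0045,0],
    [0.061,0.0045,0],
    [0.061,0.0045,0],
    [0.061,0.0045,0],
    [0.061,0.0045,0],
    [0.061,0.0045,0]
  ],
  "twist": [
    [0,0,0.145],
    [0,0,0.145],
    [0,0,0.145],
    [0,0,0.145],
    [0,0,0.145],
    [0,0,0.145],
    [0,0,0.145],
    [0,0,0.145],
    [0,0,0.145],
    [0,0,0.145],
    [0,0,0.145],
    [0,0,0.145]
  ],
  "claw": [-1,-1,-1,-1,-1,-1,-1,-1,-1,-1,-1,-1]
}}

```text
t: 2.35
position: [386.7, -168.3, 330.5]
eef_rot: [-0.546, 0.838, 0.0, -0.001]
contact_force: [1.8, -0.3, 0.3]
gripper_width: 85.4
grip_force: 0.0
```

>>> {"op": "servo_tool", "data": {
  "linear": [
    [0,-0.046,0],
    [0,-0.046,0],
    [0,-0.046,0],
    [0,0,0],
    [0,0,0],
    [0,0,0],
    [0,0,0],
    [0,0,0],
    [0,0,0],
    [0,0,0]
  ],
  "twist": [
    [0,0,0],
    [0,0,0],
    [0,0,0],
    [0,0,-0.138],
    [0,0,-0.138],
    [0,0,-0.138],
    [0,-0.175,0],
    [0,-0.175,0],
    [0,-0.175,0],
    [0,0,0]
  ],
  "claw": [-1,-1,-1,-1,-1,-1,-1,-1,-1,-1]
}}

```text
t: 3.6
position: [513.6, -224.4, 327.4]
eef_rot: [-0.681, 0.684, 0.187, 0.184]
contact_force: [0.1, 0.0, -0.5]
gripper_width: 85.3
grip_force: 0.0
```

```bash
cat > snap.py <<'E'
from h import *
import sys,json
n=sys.argv[1]; ci=env.camera_info('wrist'); im=env.get_image('wrist'); cv2.imwrite(f'pics/{n}.png',im)
json.dump({k:np.array(v).tolist() for k,v in ci.items()},open(f'{n}.json','w'))
cv2.imwrite(f'pics/{n}b.png',cv2.convertScaleAbs(cv2.resize(im,(800,600),interpolation=cv2.INTER_CUBIC),alpha=1.5))
s=env.get_state(); print(s['t'],s['position'],s['eef_rot'],s['qpos'])
E
python3 snap.py w1
```

```text
3.65 [ 513.62416398 -223.68300532  328.50338709] [-0.6820311   0.68347122  0.18524565  0.18271486] [-0.41324627  0.30451642  0.23383675 -0.48221474 -1.71417546  0.39316243]
```

View pics/w1b.png

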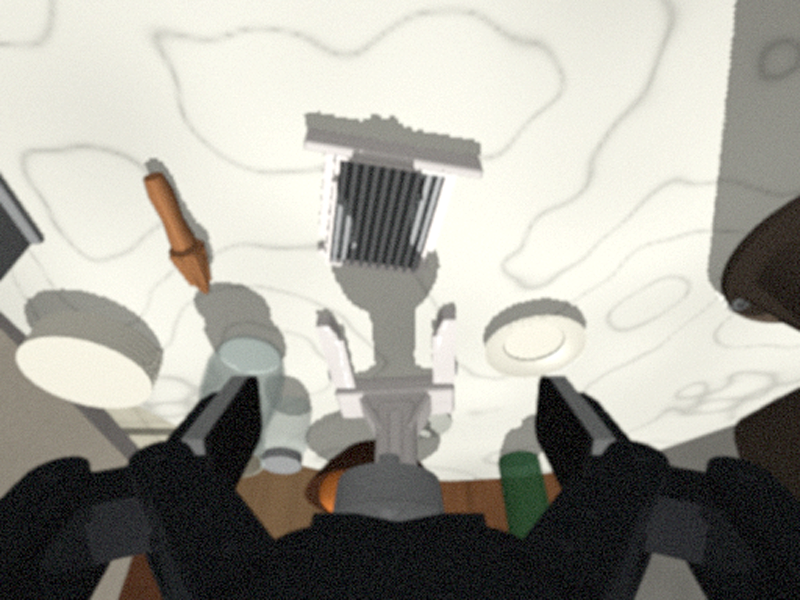

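The wrist view, upside down, shows the tray's bar from (305,115) to (481,150), the leg ends near (327,315) and (447,310), and the cup at the bottom. I'll crop in to measure.

```bash
python3 - <<'E'
import cv2
im=cv2.imread('pics/w1.png')[65:275,185:325]
cv2.imwrite('pics/w1c.png',cv2.convertScaleAbs(cv2.resize(im,(400,600),interpolation=cv2.INTER_CUBIC),alpha=1.0))
E
```

```text
(no output)
```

View pics/w1c.png

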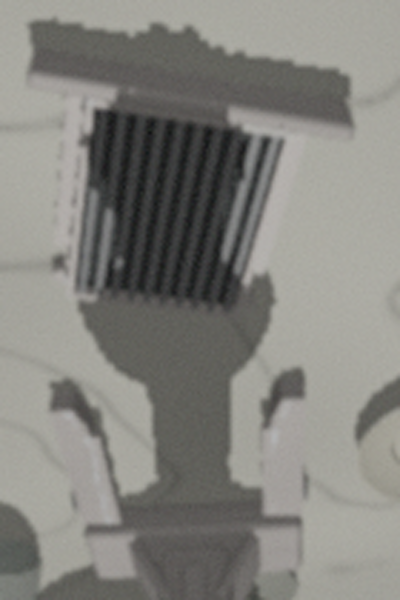

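The crop shows the bar's top front edge from (28,72) to (352,126). The leg top ends are at about (52,412) on the left and (303,398) on the right, with outer edges running down to (100,575) and (300,568).

```bash
python3 - <<'E'
from h import *
import json
np.set_printoptions(precision=1,suppress=True)
ci=json.load(open('w1.json'))
f=lambda uv,z: onplane(ci,np.array([185,65])+np.array(uv,float)/2.857,z)[:,:2]
b=f([(28,72),(352,126),(30,85),(350,136)],28); print('bar',b,np.linalg.norm(b[0]-b[1]),np.degrees(np.arctan2(b[0,1]-b[1,1],b[0,0]-b[1,0])))
l=f([(52,412),(303,398),(100,575),(300,568)],20); print('legs',l,np.linalg.norm(l[0]-l[1]),np.degrees(np.arctan2(l[0,1]-l[1,1],l[0,0]-l[1,0])))
for a,c in((0,2),(1,3)):
    d=l[c]-l[a]; print('leg dir',np.degrees(np.arctan2(d[1],d[0])))
r=f([(80,300),(250,300)],14);print('grate end',r)
E
```

```text
bar [[ 596.3 -156.4]
 [ 434.7 -125.9]
 [ 596.3 -149.6]
 [ 435.  -120. ]] 164.42029923276348 -10.708095016215275
legs [[619.2 108.3]
 [440.3  94.6]
 [605.  338.7]
 [422.9 328.3]] 179.4504054659918 4.387789922242035
leg dir 93.54071690141735
leg dir 94.2652788326917
grate end [[589.    5.8]
 [481.    6.6]]
```

>>> {"op": "servo_tool", "data": {
  "linear": [
    [0,0,0],
    [0.0192,-0.0017,0.0466],
    [0.0192,-0.0017,0.0466],
    [0.0192,-0.0017,0.0466],
    [0.0192,-0.0017,0.0466],
    [0.0192,-0.0017,0.0466],
    [0.0192,-0.0017,0.0466],
    [0,0,0]
  ],
  "twist": [
    [0.025,0,0.045],
    [0,0,0],
    [0,0,0],
    [0,0,0],
    [0,0,0],
    [0,0,0],
    [0,0,0],
    [0,0,0]
  ],
  "claw": [-1,-1,-1,-1,-1,-1,-1,-1]
}}

```text
t: 4.65
position: [523.3, -179.4, 28.6]
eef_rot: [-0.666, 0.699, 0.182, 0.186]
contact_force: [0.0, -0.7, 1.0]
gripper_width: 85.5
grip_force: 0.0
```

```bash
cat > st.py <<'E'
from h import *
from scipy.spatial.transform import Rotation as R
s=env.get_state(); r=R.from_quat(s['eef_rot']).as_matrix()
np.set_printoptions(precision=3,suppress=True)
print('t',s['t'],'pos',s['position'],'F',s['contact_force'])
h=-r[:,0]; print('heading',np.degrees(np.arctan2(h[1],h[0])),'lean',np.degrees(np.arccos(-r[2,2])),'ylevel',r[2,1])
for n,hd in(('fwd',np.arctan2(h[1],h[0])),('y',np.pi/2)):
    print(n,r.T@[np.cos(hd),np.sin(hd),0])
print('+X',r.T@[1,0,0],'up',r.T@[0,0,1],'press94',r.T@[np.cos(np.radians(94)),np.sin(np.radians(94)),0])
E
python3 st.py; python3 -c "
from h import *
print(ray(env.camera_info('wrist'),[[256,192]]))"
```

```text
t 4.65 pos [ 523.254 -179.42    28.576] F [ 0.029 -0.658  1.023]
heading 87.08865294087869 lean 30.15922817548781 ylevel 0.007887263933465699
fwd [-0.865 -0.005  0.502]
y [-0.864  0.046  0.502]
+X [-0.044 -0.999  0.016] up [-0.502  0.008 -0.865] press94 [-0.858  0.116  0.5  ]
(array([ 518.48471974, -311.87903932,  116.82651468]), array([[ 0.02406857,  0.72150997, -0.69200199]]))
```

>>> {"op": "servo_tool", "data": {
  "linear": [
    [0.004,0,0.007],
    [0.004,0,0.007],
    [0.004,0,0.007],
    [0,0,0]
  ],
  "twist": [
    [0,0,0],
    [0,0,0],
    [0,0,0],
    [0,0,0]
  ],
  "claw": [-1,-1,-1,-1]
}}

```text
t: 5.15
position: [525.3, -181.5, 7.3]
eef_rot: [-0.666, 0.699, 0.179, 0.188]
contact_force: [-0.5, 0.5, 0.1]
gripper_width: 85.4
grip_force: 0.0
```

```bash
python3 st.py|head -1; python3 snap.py w2
```

```text
t 5.15 pos [ 525.251 -181.508    7.33 ] F [-0.47   0.498  0.095]
5.2 [ 525.40020472 -181.5874107     7.5779804 ] [-0.66599179  0.6993936   0.17923229  0.18756149] [-0.36033543  0.56708722 -0.13008427 -0.55870119 -1.1182325   0.62315278]
```

View pics/w2b.png

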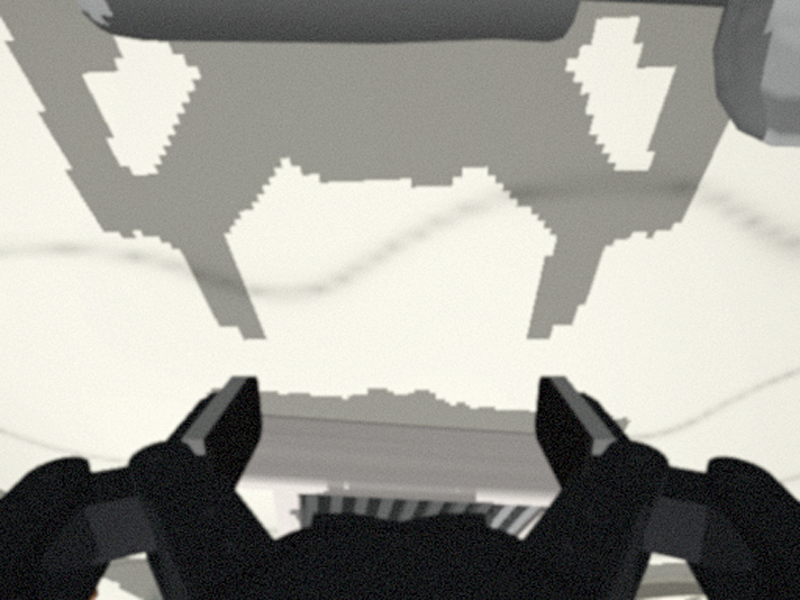

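>>> {"op": "servo_tool", "data": {
  "linear": [
    [0.002,0,0.0035],
    [-0.0085,0,0.005],
    [-0.0085,0,0.005],
    [-0.0052,0,0.003],
    [-0.0052,0,0.003],
    [-0.0052,0,0.003],
    [-0.0052,0,0.003],
    [-0.0052,0,0.003],
    [-0.0052,0,0.003],
    [-0.0052,0,0.003],
    [-0.0052,0,0.003]
  ],
  "twist": [
    [0,0,0],
    [0,0,0],
    [0,0,0],
    [0,0,0],
    [0,0,0],
    [0,0,0],
    [0,0,0],
    [0,0,0],
    [0,0,0],
    [0,0,0],
    [0,0,0]
  ],
  "claw": [-1,-1,-1,-1,-1,-1,-1,-1,-1,-1,-1]
}}

```text
t: 6.58
position: [528.4, -113.4, 3.3]
eef_rot: [-0.666, 0.699, 0.179, 0.187]
contact_force: [0.1, -3.2, 1.1]
gripper_width: 85.4
grip_force: 1.7
```

```bash
python3 st.py
```

```text
t 6.575 pos [ 528.424 -113.391    3.33 ] F [ 0.078 -3.221  1.123]
heading 87.20197409960771 lean 30.075774162400037 ylevel 0.0013439519005588596
fwd [-0.865 -0.001  0.501]
y [-0.864  0.048  0.501]
+X [-0.042 -0.999  0.023] up [-0.501  0.001 -0.865] press94 [-0.859  0.118  0.498]
```

>>> {"op": "servo_tool", "data": {
  "linear": [
    [-0.0052,0,0.003],
    [-0.0052,0,0.003],
    [-0.0052,0,0.003],
    [-0.0052,0,0.003],
    [-0.0035,0,0.002],
    [0.006,0,-0.0035],
    [0,0,-0.05],
    [0,0,-0.06],
    [0,0,-0.06],
    [0,0,-0.03],
    [0,0,0]
  ],
  "twist": [
    [0,0,0],
    [0,0,0],
    [0,0,0],
    [0,0,0],
    [0,0,0],
    [0,0,0],
    [0,0,0],
    [0,0,0],
    [0,0,0],
    [0,0,0],
    [0,0,0]
  ],
  "claw": [-1,-1,-1,-1,-1,-1,-1,-1,-1,-1,-1]
}}

```text
t: 7.95
position: [525.8, -194.4, 178.7]
eef_rot: [-0.666, 0.7, 0.177, 0.189]
contact_force: [-0.3, 1.4, -1.0]
gripper_width: 85.5
grip_force: 0.0
```

```bash
python3 st.py|head -2; python3 snap.py w3; python3 - <<'E'
import cv2
im=cv2.imread('pics/w3.png'); cv2.imwrite('pics/w3c.png',cv2.convertScaleAbs(cv2.resize(im[40:260,140:390],None,fx=2.7,fy=2.7,interpolation=cv2.INTER_CUBIC),alpha=1.2))
E
```

```text
t 7.95 pos [ 525.754 -194.399  178.737] F [-0.313  1.402 -1.028]
heading 87.2379585403555 lean 30.00867526589575 ylevel -0.0029199717887775922
8.0 [ 525.05475233 -193.22192191  177.11142643] [-0.66575258  0.69955118  0.17881285  0.18822225] [-0.37013188  0.3778882  -0.00161751 -0.50453589 -1.39578301  0.46224304]
```

View pics/w3c.png

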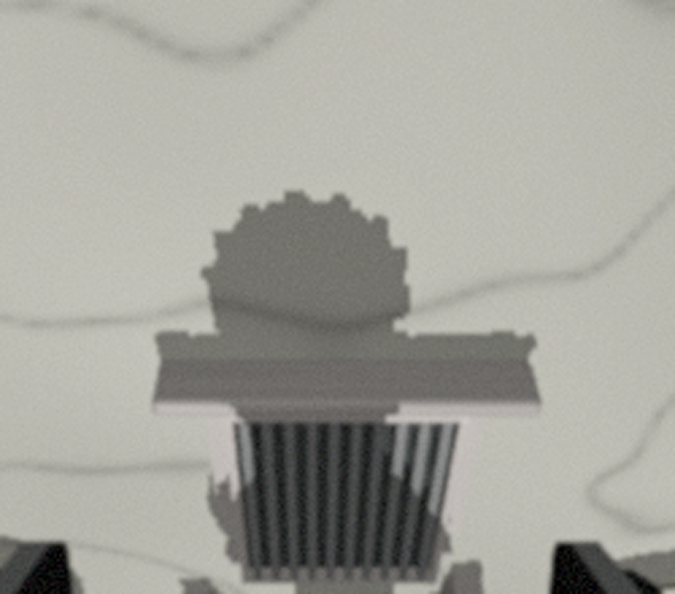

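The tray is now square to the tool. Its bar's top front edge runs from (153,403) to (541,404) in the crop. The leg ends are just at the bottom, near (195,585) and (460,580), so I'll crop lower for those.

```bash
python3 - <<'E'
from h import *
import json
np.set_printoptions(precision=1,suppress=True)
ci=json.load(open('w3.json'))
b=onplane(ci,np.array([140,40])+np.array([(153,403),(541,404)])/2.7,28)
d=b[0]-b[1]; print(b,np.linalg.norm(d),'tray heading',np.degrees(np.arctan2(d[1],d[0]))+90,'mid',b.mean(0))
print(proj(ci,[(619.2,108.3,20),(440.3,94.6,20)]))
im=cv2.imread('pics/w3.png'); cv2.imwrite('pics/w3d.png',cv2.convertScaleAbs(cv2.resize(im[230:330,180:340],None,fx=5,fy=5,interpolation=cv2.INTER_CUBIC),alpha=1.2))
E
```

```text
[[599.3 -86.3  28. ]
 [434.2 -77.9  28. ]] 165.2512648082898 tray heading 87.10040056897991 mid [516.8 -82.1  28. ]
[[207.9 269. ]
 [318.4 262.1]]
```

View pics/w3d.png

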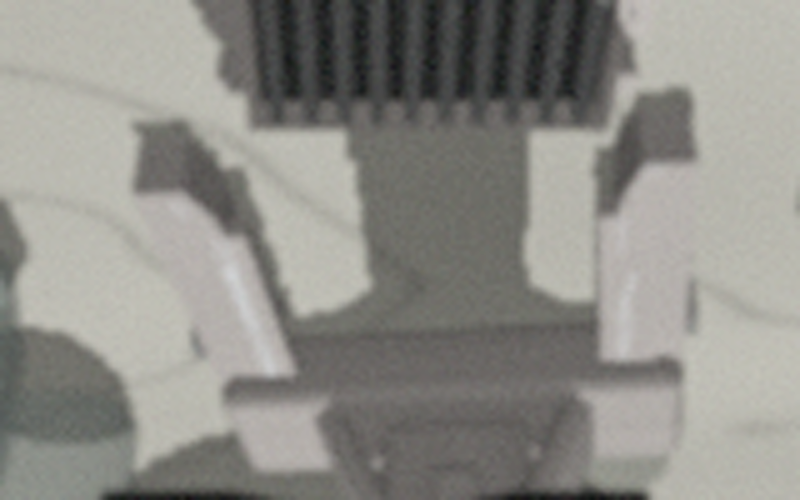

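Leg ends agree with the first measurement. The tray's origin is (521,-2), about 16 mm off the press axis and 7° turned. I'll nudge its side from behind centre in +x with shut fingers, which should fix both.

>>> {"op": "servo_tool", "data": {
  "linear": [
    [0,0,0],
    [0,0,0],
    [0,0,0],
    [-0.0585,0.0293,0],
    [-0.0585,0.0293,0],
    [-0.0585,0.0293,0],
    [0,0,0.05],
    [0,0,0.05],
    [0,0,0.04],
    [0,0,0]
  ],
  "twist": [
    [0,0.175,0],
    [0,0.175,0],
    [0,0.174,-0.119],
    [0,0,0],
    [0,0,0],
    [0,0,0],
    [0,0,0],
    [0,0,0],
    [0,0,0],
    [0,0,0]
  ],
  "claw": [1,1,1,1,1,1,1,1,1,1]
}}

```text
t: 9.25
position: [429.5, -28.1, 36.1]
eef_rot: [0.727, -0.687, -0.006, -0.006]
contact_force: [-0.0, -0.0, -0.1]
gripper_width: 0.0
grip_force: 0.0
```

```bash
python3 st.py
```

```text
t 9.25 pos [429.504 -28.093  36.126] F [-0.006 -0.005 -0.063]
heading 93.26709758948134 lean 1.002148927100851 ylevel -0.00106583636258532
fwd [-1.     0.     0.017]
y [-0.998 -0.057  0.017]
+X [ 0.057 -0.998  0.   ] up [-0.017 -0.001 -1.   ] press94 [-1.     0.013  0.017]
```

>>> {"op": "servo_tool", "data": {
  "linear": [
    [-0.003,0,0.016],
    [0,0,0.015],
    [0,-0.004,0],
    [0,-0.004,0],
    [0,-0.003,0],
    [0,-0.003,0],
    [0,-0.003,0],
    [0,-0.003,0],
    [0,-0.003,0],
    [0,-0.003,0],
    [0,-0.0025,0],
    [0,0,0]
  ],
  "twist": [
    [0,0,0],
    [0,0,0],
    [0,0,0],
    [0,0,0],
    [0,0,0],
    [0,0,0],
    [0,0,0],
    [0,0,0],
    [0,0,0],
    [0,0,0],
    [0,0,0],
    [0,0,0]
  ],
  "claw": [1,1,1,1,1,1,1,1,1,1,1,1]
}}

```text
t: 10.75
position: [460.4, -22.6, 8.1]
eef_rot: [0.727, -0.687, -0.004, -0.009]
contact_force: [-3.8, -1.5, 1.9]
gripper_width: 0.1
grip_force: 1.9
```

```bash
python3 st.py
```

```text
t 10.75 pos [460.356 -22.584   8.118] F [-3.773 -1.501  1.937]
heading 93.23598292719561 lean 1.1756397188142726 ylevel -0.007399787658394669
fwd [-1.     0.     0.019]
y [-0.998 -0.056  0.02 ]
+X [ 0.056 -0.998  0.006] up [-0.019 -0.007 -1.   ] press94 [-1.     0.013  0.019]
```

>>> {"op": "servo_tool", "data": {
  "linear": [
    [0,0.01,0],
    [0,0,-0.05],
    [0,0,-0.06],
    [0,0,-0.06],
    [0.0585,-0.022,0],
    [0.0585,-0.022,0],
    [0.0585,-0.022,0],
    [0,0,0],
    [0,0,0],
    [0,0,0],
    [0,0,0]
  ],
  "twist": [
    [0,0,0],
    [0,0,0],
    [0,0,0],
    [0,0,0],
    [0,0,0],
    [0,0,0],
    [0,0,0],
    [0,-0.18,0],
    [0,-0.18,0],
    [0,-0.18,0],
    [0,0,0]
  ],
  "claw": [-1,-1,-1,-1,-1,-1,-1,-1,-1,-1,-1]
}}

```text
t: 12.12
position: [525.6, -200.3, 172.7]
eef_rot: [0.697, -0.661, -0.199, -0.194]
contact_force: [-0.2, 0.9, -0.1]
gripper_width: 85.4
grip_force: 0.0
```

```bash
python3 st.py; python3 snap.py w4; python3 - <<'E'
import cv2
im=cv2.imread('pics/w4.png'); cv2.imwrite('pics/w4c.png',cv2.convertScaleAbs(cv2.resize(im[120:320,150:390],None,fx=3,fy=3,interpolation=cv2.INTER_CUBIC),alpha=1.2))
E
```

```text
t 12.125 pos [ 525.596 -200.347  172.681] F [-0.212  0.855 -0.141]
heading 93.14923585611665 lean 32.24173289400619 ylevel -0.006552392229801252
fwd [-0.846  0.004  0.533]
y [-0.845 -0.051  0.533]
+X [ 0.046 -0.999 -0.022] up [-0.533 -0.007 -0.846] press94 [-0.846  0.019  0.533]
12.175 [ 525.73125728 -199.46257179  173.61786658] [ 0.69793466 -0.66078235 -0.19781911 -0.19266939] [-0.3854581   0.42352608  0.0468093  -0.50774173 -1.46277726  0.5656456 ]
```

View pics/w4c.png

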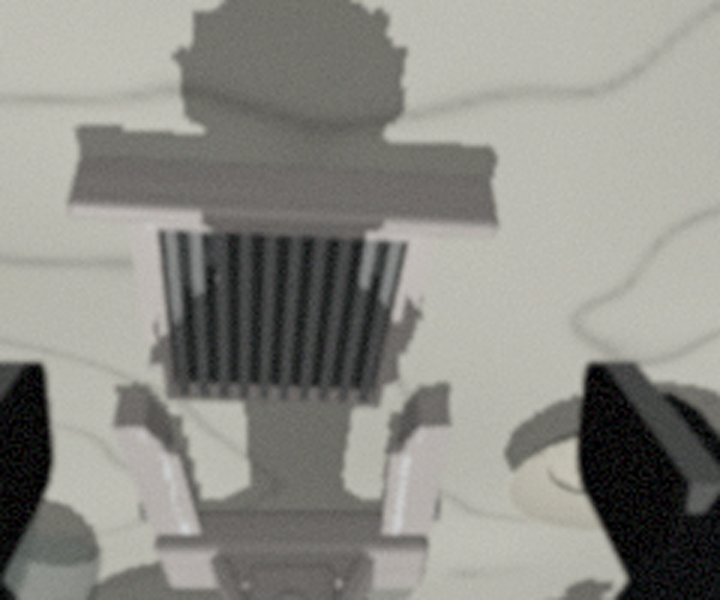

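Bar top front edge runs from (70,204) to (498,220), and the leg ends' outer corners are at (117,428) and (450,424). The tray looks nearly centred but slightly over-turned.

```bash
python3 - <<'E'
from h import *
import json
np.set_printoptions(precision=1,suppress=True)
ci=json.load(open('w4.json'))
q=lambda uv,z:onplane(ci,np.array([150,120])+np.array(uv)/3,z)[:,:2]
b=q([(70,204),(498,220)],28)
d=b[0]-b[1]; h=np.arctan2(d[1],d[0])+np.pi/2; m=b.mean(0); o=m+80*np.array([np.cos(h),np.sin(h)])
print(b,np.linalg.norm(d),'tray heading',np.degrees(h),'mid',m,'orig',o)
l=q([(117,428),(450,424)],20); d=l[0]-l[1]; print(l,np.linalg.norm(d),np.degrees(np.arctan2(d[1],d[0]))+90,l.mean(0))
a=np.radians(94); u=np.array([np.cos(a),np.sin(a)]); e=o-l.mean(0); print('press frame x,y of origin',e@u-70,e@[-u[1],u[0]])
E
```

```text
[[614.2 -81.7]
 [450.4 -82.1]] 163.8043773685049 tray heading 90.12156333790564 mid [532.3 -81.9] orig [532.1  -1.9]
[[619.3 108.3]
 [439.4  92.4]] 180.66865232114122 95.06821504097495 [529.4 100.4]
press frame x,y of origin -172.22045278492575 4.395491548888013
```

>>> {"op": "servo_tool", "data": {
  "linear": [
    [0,0,0],
    [0.0043,-0.0015,0.0475],
    [0.0043,-0.0015,0.0475],
    [0.0043,-0.0015,0.0475],
    [0.004,-0.0015,0.045],
    [0,0,0]
  ],
  "twist": [
    [0.029,0,0.0465],
    [0,0,0],
    [0,0,0],
    [0,0,0],
    [0,0,0],
    [0,0,0]
  ],
  "claw": [-1,-1,-1,-1,-1,-1]
}}

```text
t: 12.92
position: [531.5, -109.1, 6.3]
eef_rot: [0.681, -0.678, -0.194, -0.197]
contact_force: [-0.4, -0.8, 0.9]
gripper_width: 85.3
grip_force: 0.0
```

```bash
python3 st.py
```

```text
t 12.925 pos [ 531.459 -109.134    6.329] F [-0.35  -0.816  0.867]
heading 90.41550719721728 lean 32.111104735137594 ylevel -0.005634813708453867
fwd [-0.847  0.004  0.532]
y [-0.847 -0.004  0.532]
+X [ 0.006 -1.     0.003] up [-0.532 -0.006 -0.847] press94 [-0.845  0.066  0.53 ]
```

>>> {"op": "servo_tool", "data": {
  "linear": [
    [0.0016,0,0.0025],
    [-0.0051,0,0.0032],
    [-0.0051,0,0.0032],
    [-0.0051,0,0.0032],
    [-0.0042,0,0.0027],
    [-0.0042,0,0.0027],
    [-0.0042,0,0.0027],
    [-0.0042,0,0.0027],
    [-0.0042,0,0.0027],
    [-0.0042,0,0.0027],
    [-0.0042,0,0.0027]
  ],
  "twist": [
    [0,0,0],
    [0,0,0],
    [0,0,0],
    [0,0,0],
    [0,0,0],
    [0,0,0],
    [0,0,0],
    [0,0,0],
    [0,0,0],
    [0,0,0],
    [0,0,0]
  ],
  "claw": [-1,-1,-1,-1,-1,-1,-1,-1,-1,-1,-1]
}}

```text
t: 14.3
position: [533.2, -59.2, 4.4]
eef_rot: [0.681, -0.678, -0.192, -0.198]
contact_force: [-0.2, -5.0, 2.0]
gripper_width: 85.5
grip_force: 2.1
```

```bash
python3 st.py
```

```text
t 14.3 pos [533.249 -59.154   4.371] F [-0.221 -5.029  2.014]
heading 90.45863971295655 lean 32.080215224756074 ylevel -0.009489980879830218
fwd [-0.847  0.006  0.531]
y [-0.847 -0.002  0.531]
+X [ 0.007 -1.     0.007] up [-0.531 -0.009 -0.847] press94 [-0.846  0.068  0.529]
```

>>> {"op": "servo_tool", "data": {
  "linear": [
    [-0.0042,-0.001,0.0027],
    [-0.0042,-0.001,0.0027],
    [-0.0042,-0.001,0.0027],
    [-0.0042,-0.001,0.0027],
    [-0.0042,-0.001,0.0027]
  ],
  "twist": [
    [-0.007,0,-0.011],
    [-0.007,0,-0.011],
    [-0.007,0,-0.011],
    [-0.007,0,-0.011],
    [-0.007,0,-0.011]
  ],
  "claw": [-1,-1,-1,-1,-1]
}}

```text
t: 14.92
position: [537.9, -34.1, 4.3]
eef_rot: [0.703, -0.655, -0.198, -0.192]
contact_force: [0.7, -5.4, 3.7]
gripper_width: 85.7
grip_force: 2.8
```

```bash
python3 st.py; python3 - <<'E'
from h import *
im=env.get_image('scene')
# tray/press foot area
cv2.imwrite('pics/s2.png',im)
cv2.imwrite('pics/s2c.png',cv2.convertScaleAbs(cv2.resize(im[150:260,200:380],None,fx=4,fy=4,interpolation=cv2.INTER_CUBIC),alpha=1.5))
E
```

```text
t 14.925 pos [537.929 -34.145   4.305] F [ 0.748 -5.42   3.729]
heading 94.25374797017315 lean 32.03345824757593 ylevel -0.009533499407678447
fwd [-0.848  0.006  0.53 ]
y [-0.845 -0.068  0.53 ]
+X [ 0.063 -0.998 -0.028] up [-0.53  -0.01  -0.848] press94 [-0.848  0.002  0.53 ]
```

View pics/s2c.png

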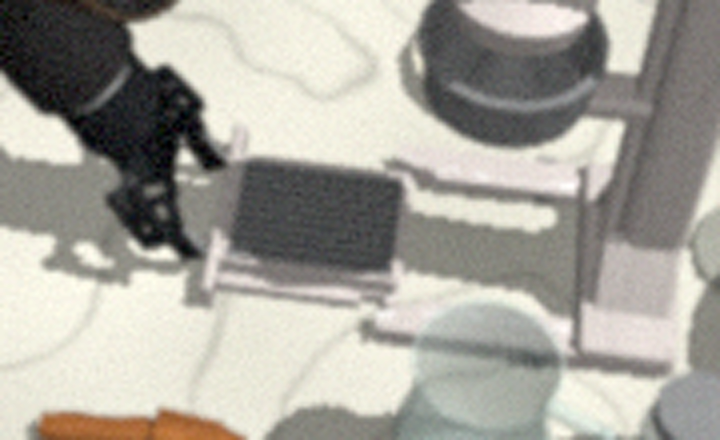

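The scene view shows the tray square to the press, its leading end at (400,275) just entering between the leg ends at (370,325) and (395,160). I push on.

>>> {"op": "servo_tool", "data": {
  "linear": [
    [-0.0034,0,0.0021],
    [-0.0034,0,0.0021],
    [-0.0034,0,0.0021],
    [-0.0034,0,0.0021],
    [-0.0034,0,0.0021],
    [-0.0034,0,0.0021]
  ],
  "twist": [
    [0,0,0],
    [0,0,0],
    [0,0,0],
    [0,0,0],
    [0,0,0],
    [0,0,0]
  ],
  "claw": [-1,-1,-1,-1,-1,-1]
}}

```text
t: 15.72
position: [536.2, -10.2, 4.2]
eef_rot: [0.703, -0.656, -0.199, -0.192]
contact_force: [0.9, -5.2, 2.5]
gripper_width: 85.2
grip_force: 2.5
```

>>> {"op": "servo_tool", "data": {
  "linear": [
    [-0.0034,0,0.0021],
    [-0.0034,0,0.0021],
    [-0.0034,0,0.0021],
    [-0.0034,0,0.0021],
    [-0.0034,0,0.0021],
    [-0.0034,0,0.0021]
  ],
  "twist": [
    [0,0,0],
    [0,0,0],
    [0,0,0],
    [0,0,0],
    [0,0,0],
    [0,0,0]
  ],
  "claw": [-1,-1,-1,-1,-1,-1]
}}

```text
t: 16.48
position: [534.4, 14.0, 4.3]
eef_rot: [0.703, -0.656, -0.199, -0.192]
contact_force: [1.1, -4.5, 0.7]
gripper_width: 85.3
grip_force: 2.4
```

>>> {"op": "servo_tool", "data": {
  "linear": [
    [-0.0034,0,0.0021],
    [-0.0034,0,0.0021],
    [-0.0034,0,0.0021],
    [-0.0034,0,0.0021],
    [-0.0034,0,0.0021],
    [-0.0034,0,0.0021]
  ],
  "twist": [
    [0,0,0],
    [0,0,0],
    [0,0,0],
    [0,0,0],
    [0,0,0],
    [0,0,0]
  ],
  "claw": [-1,-1,-1,-1,-1,-1]
}}

```text
t: 17.23
position: [532.7, 37.9, 4.4]
eef_rot: [0.703, -0.656, -0.199, -0.192]
contact_force: [2.9, -4.1, -1.6]
gripper_width: 85.6
grip_force: 2.0
```

```bash
python3 st.py
```

```text
t 17.225 pos [532.697  37.892   4.392] F [ 2.93  -4.123 -1.566]
heading 94.15406251117275 lean 32.061480928990214 ylevel -0.008833135149211746
fwd [-0.848  0.006  0.531]
y [-0.845 -0.067  0.53 ]
+X [ 0.061 -0.998 -0.028] up [-0.531 -0.009 -0.847] press94 [-0.848  0.003  0.531]
```

>>> {"op": "servo_tool", "data": {
  "linear": [
    [-0.0034,0,0.0021],
    [-0.0034,0,0.0021],
    [-0.0034,0,0.0021],
    [-0.0034,0,0.0021],
    [-0.0034,0,0.0021],
    [-0.0034,0,0.0021]
  ],
  "twist": [
    [0,0,0],
    [0,0,0],
    [0,0,0],
    [0,0,0],
    [0,0,0],
    [0,0,0]
  ],
  "claw": [-1,-1,-1,-1,-1,-1]
}}

```text
t: 17.98
position: [530.8, 61.9, 4.6]
eef_rot: [0.703, -0.656, -0.199, -0.192]
contact_force: [2.5, -3.6, -1.6]
gripper_width: 85.4
grip_force: 1.7
```

>>> {"op": "servo_tool", "data": {
  "linear": [
    [-0.0017,0,0.001],
    [-0.0017,0,0.001],
    [-0.0017,0,0.001]
  ],
  "twist": [
    [0,0,0],
    [0,0,0],
    [0,0,0]
  ],
  "claw": [-1,-1,-1]
}}

```text
t: 18.35
position: [531.1, 66.1, 4.7]
eef_rot: [0.703, -0.655, -0.198, -0.191]
contact_force: [3.0, -11.5, -0.4]
gripper_width: 85.4
grip_force: 5.4
```

>>> {"op": "servo_tool", "data": {
  "linear": [
    [-0.0017,0,0.001],
    [-0.0017,0,0.001],
    [-0.0017,0,0.001],
    [-0.0017,0,0.001]
  ],
  "twist": [
    [0,0,0],
    [0,0,0],
    [0,0,0],
    [0,0,0]
  ],
  "claw": [-1,-1,-1,-1]
}}

```text
t: 18.85
position: [530.7, 73.3, 4.8]
eef_rot: [0.703, -0.656, -0.197, -0.191]
contact_force: [3.0, -11.1, -0.9]
gripper_width: 85.2
grip_force: 5.6
```

>>> {"op": "servo_tool", "data": {
  "linear": [
    [-0.0017,0,0.001],
    [-0.0017,0,0.001],
    [-0.0017,0,0.001]
  ],
  "twist": [
    [0,0,0],
    [0,0,0],
    [0,0,0]
  ],
  "claw": [-1,-1,-1]
}}

```text
t: 19.23
position: [529.8, 80.5, 5.1]
eef_rot: [0.703, -0.656, -0.198, -0.191]
contact_force: [2.3, -4.5, -2.2]
gripper_width: 85.1
grip_force: 2.5
```

Past the catches. Now the last millimetres slowly, up to the stop.

>>> {"op": "servo_tool", "data": {
  "linear": [
    [-0.0013,0,0.0008],
    [-0.0013,0,0.0008],
    [-0.0013,0,0.0008]
  ],
  "twist": [
    [0,0,0],
    [0,0,0],
    [0,0,0]
  ],
  "claw": [-1,-1,-1]
}}

```text
t: 19.6
position: [528.9, 86.2, 5.2]
eef_rot: [0.703, -0.655, -0.199, -0.192]
contact_force: [0.3, -1.6, -1.1]
gripper_width: 84.9
grip_force: 0.9
```

>>> {"op": "servo_tool", "data": {
  "linear": [
    [-0.0013,0,0.0008],
    [-0.0013,0,0.0008]
  ],
  "twist": [
    [0,0,0],
    [0,0,0]
  ],
  "claw": [-1,-1]
}}

```text
t: 19.85
position: [528.8, 89.1, 5.2]
eef_rot: [0.703, -0.655, -0.199, -0.192]
contact_force: [0.3, -2.3, -1.2]
gripper_width: 85.2
grip_force: 1.1
```

>>> {"op": "servo_tool", "data": {
  "linear": [
    [-0.0009,0,0.0005],
    [-0.0009,0,0.0005]
  ],
  "twist": [
    [0,0,0],
    [0,0,0]
  ],
  "claw": [-1,-1]
}}

```text
t: 20.1
position: [528.8, 90.4, 5.2]
eef_rot: [0.703, -0.655, -0.199, -0.191]
contact_force: [-0.1, -7.4, -1.1]
gripper_width: 85.1
grip_force: 3.6
```

>>> {"op": "servo_tool", "data": {
  "linear": [
    [-0.0009,0,0.0005],
    [-0.0009,0,0.0005]
  ],
  "twist": [
    [0,0,0],
    [0,0,0]
  ],
  "claw": [-1,-1]
}}

```text
t: 20.35
position: [528.8, 90.6, 5.2]
eef_rot: [0.703, -0.656, -0.198, -0.191]
contact_force: [-1.3, -15.2, 1.1]
gripper_width: 85.5
grip_force: 7.7
```

>>> {"op": "servo_tool", "data": {
  "linear": [
    [-0.0009,0,0.0005],
    [-0.0009,0,0.0005],
    [0,0,0]
  ],
  "twist": [
    [0,0,0],
    [0,0,0],
    [0,0,0]
  ],
  "claw": [-1,-1,-1]
}}

```text
t: 20.72
position: [528.9, 90.7, 5.2]
eef_rot: [0.704, -0.656, -0.197, -0.19]
contact_force: [-1.2, -21.9, 2.5]
gripper_width: 85.3
grip_force: 10.6
```

>>> {"op": "servo_tool", "data": {
  "linear": [
    [0.0034,0,-0.0021],
    [0.0085,0,-0.0053],
    [0.017,0,-0.0106],
    [0,0,-0.05],
    [0,0,-0.06],
    [0,0,-0.06],
    [0,0,-0.06],
    [0,0,0]
  ],
  "twist": [
    [0,0,0],
    [0,0,0],
    [0,0,0],
    [0,0,0],
    [0,0,0],
    [0,0,0],
    [0,0,0],
    [0,0,0]
  ],
  "claw": [-1,-1,-1,-1,-1,-1,-1,-1]
}}

```text
t: 21.72
position: [539.6, -64.6, 204.8]
eef_rot: [0.703, -0.656, -0.195, -0.193]
contact_force: [-0.0, 1.0, -0.6]
gripper_width: 85.3
grip_force: 0.0
```

```bash
python3 snap.py w5; python3 - <<'E'
import cv2
im=cv2.imread('pics/w5.png'); cv2.imwrite('pics/w5c.png',cv2.convertScaleAbs(cv2.resize(im[120:320,130:370],None,fx=3,fy=3,interpolation=cv2.INTER_CUBIC),alpha=1.3))
E
```

```text
21.775 [538.35833148 -62.9402171  202.48804754] [ 0.70273325 -0.65588426 -0.19690831 -0.19289618] [-0.17197307  0.3079831  -0.0401048  -0.55429573 -1.38763212  0.39049492]
```

View pics/w5c.png

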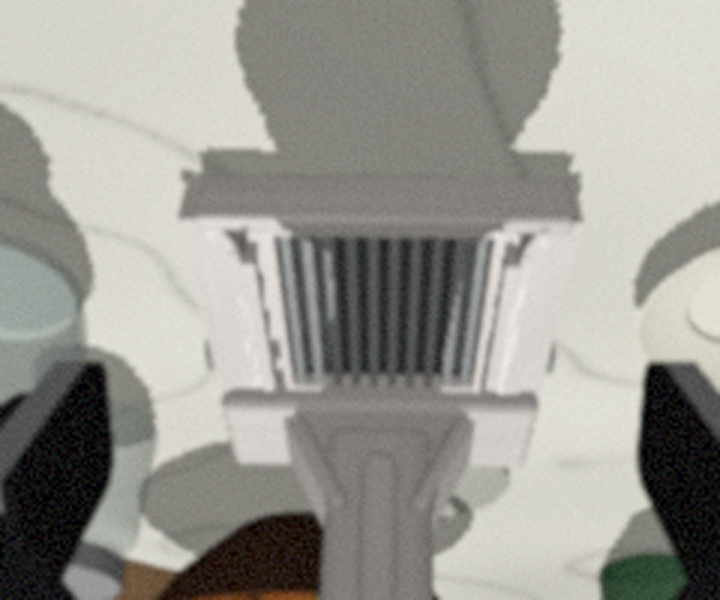

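The view shows the tray home: the bar, from (183,215) to (580,217), sits against both leg ends with no visible gap, and the gripper is clear of everything.

```bash
python3 -c "
from bench import env
print(env.job_done())"
```

```text
the job is handed in; nothing more can be done
None
```

The drip tray is pushed home past both catches, with its front bar against both leg ends (final push about 22 N), the arm clear, and the job handed in at about 22 s.

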